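# Swing the loaded draining rack over the basin and leave it hanging still

## Task

Swing the loaded draining rack round on its post until it stands centred over the steel basin, and leave it there on its own, at rest and untouched, for three seconds before you finish. It is heavy and turns almost without friction: push it gently on its rubber bumper, slow it before it overshoots and never let it bang against the end of its swing, and do not touch the dishes or their basket or disturb anything else on the worktop.

Things in the scene. Friction and masses are not known exactly. Their poses are not given: they have to be found in the camera images.
- post: fixed upright steel post, 48 mm in diameter and 332 mm high, standing beyond the basin; its origin is the centre of its foot on the worktop, z up. Its place and yaw vary. Its own -x axis (roughly towards the robot) is where the rack points when joint swing is 0
- swing (a joint): rad, angle of the rack about the post: 0 when it points along the post's own -x axis, growing as it swings towards the post's own +y side (clockwise from above). Hard stops at -1.0 and +1.0. Nearly free bearing: nominal damping 0.024 N m s/rad, dry friction 0.0003 N m, moment of inertia 0.45 kg m2 (hidden mass from 0.67 to 1.4 times): left alone it coasts on with a time constant near 20 s
- rack: swing-out draining rack on the post, nominally 6.0 kg with the dishes; origin on the post axis at worktop height, its -x axis runs along the rack to its free end, and it turns with joint swing. A closed steel tray, 78 to 418 mm from the post axis, 220 mm wide, underside 85 mm and top 145 mm above the worktop
- rack_mid (a point): point on the rack's centre line, 260 mm from the post axis, 115 mm above the worktop (mid height of tray and bumper); axes as body rack: x towards the post, y across the rack
- bumper (a point): outermost point of the bumper on the rack's own -y side, 330 mm out from the post axis and 140 mm from the centre line; axes as body rack. The black half-round rubber bumper (radius 28 mm, middle 115 mm above the worktop) runs along both long sides alike and round the free end, to 446 mm from the post axis. A rack that runs onto a finger held still rebounds, so give way as it comes
- dishes: black wire dish basket (314 x 200 mm, rim 215 mm above the worktop) full of plates and bowls, fixed on the tray and covering nearly all its top; highest point 290 mm above the worktop. Not to be touched. Its origin lies on the post axis at worktop height and turns with the rack
- basin_mid (a point): centre of the fixed, open, shallow stainless basin at the height of its rim, 68 mm above the worktop, 260 mm from the post axis; the rack passes over it. The basin is 400 mm long (its x axis, pointing to the post axis) and 320 mm wide (y). The rack is centred when rack_mid is straight above this point
- soap: blue soap bottle with white cap, 64 mm in diameter, 190 mm high, bystander; origin at the centre of its underside
- tumbler: lime green tumbler, 72 mm in diameter, 120 mm high, bystander; origin at the centre of its underside
- mug: white mug, 80 mm in diameter, 90 mm high, bystander; origin at the centre of its underside
- cup: pink cup, 76 mm in diameter, 85 mm high, bystander; origin at the centre of its underside
- brush: washing-up brush lying on the worktop, bystander; origin on its underside
- jar: yellow jar with white lid, 90 mm in diameter, 130 mm high, bystander; origin at the centre of its underside
- bowl: blue bowl, 140 mm in diameter, 55 mm high, bystander; origin at the centre of its underside

How it is judged:
On the way:
1. the rack, untouched by the robot, stays at rest (slower than 0.015 rad/s) within 26 mm (0.1 rad) of centred over the basin for 3 s (y of rack_mid in the frame of basin_mid between -0.026 and 0.026 m and velocity of joint swing between -0.015 and 0.015 rad/s and contact force between each of the arm, the fingers and rack below 0.1 N), for 3 s.
At the end, for the whole second after the job is handed in: the middle of the rack stands within 26 mm sideways (0.1 rad) of the middle of the basin, turning slower than 0.015 rad/s, untouched (y of rack_mid in the frame of basin_mid between -0.026 and 0.026 m and velocity of joint swing between -0.015 and 0.015 rad/s).
It fails at once if the rack bangs against an end stop (beyond 0.98 rad either way) (value of joint swing above 0.98 rad or value of joint swing below -0.98 rad).
It fails at once if the rack is flung: it turns faster than 0.7 rad/s (0.3 m/s at its free end) (velocity of joint swing above 0.7 rad/s or velocity of joint swing below -0.7 rad/s).
It fails at once if the robot touches the dishes or their basket (contact force between any of the arm, the fingers and dishes above 0.5 N).
It fails at once if a bystander is moved by more than 20 mm (distance of any of soap, tumbler, mug, cup, brush, jar, bowl from where it was at the start of the episode above 0.02 m).
It also fails if it takes over 50 s, if anything falls off the work surface, if the arm or the gripper's body presses on something with over 40 N, if the wrist force passes 120 N, or if a joint passes its speed limit or range.

## Robot

A 6-joint arm with a two-finger parallel gripper is mounted at the origin on the work surface. World frame = base frame: x ahead of the robot, y to its left, z up, the work surface at z = 0. Lengths are in m, angles in rad, forces in N, time in s.
With the tool pointing down it reaches from about 0.35 to 0.95 m from the base axis. Payload 17.4 kg.
Tool frame: the origin (TCP) lies midway between the tips of the shut fingers; the grasp point (between the pads) lies 19 mm behind it; z points along the fingers, y is the line along which they close (so a half turn about z gives the same grasp; the last joint's range is limited). The gripper opens to 93 mm and grips with 3 to 60 N. Pads are 15 mm wide; open, the fingers measure 128 mm over their backs; the gripper's body (75 mm by 188 mm) begins 65 mm behind the grasp point.
Start: joints at [-1.331, 0.116, 1.442, -0, 1.584, -0.038], TCP at [0.185, -0.649, 0.219] pointing down, gripper open.
Joint ranges: [-2.83, 2.83], [-0.83, 2.19], [0.07, 2.5], [-1.14, 4.28], [0.01, 3], [-2.97, 2.97]. Speed limits (rad/s): [1.89, 1.89, 2.22, 3.14, 3.14, 3.14].

## Interface

Orientations are given as a rotation vector (axis times angle).
In Python, from station import r, status, snapshot, camera_params gives the robot as it stands. Calls block until the motion is done:
- r.goto(position, orientation): joint-space move of the TCP to a pose.
- r.line_to(position, vel=0.15, attitude=None, guard=None): straight line of the TCP; attitude=None keeps the orientation; vel is the mean speed in m/s. With guard (N) it stops when the force on the tool has changed by that much, and returns True; else False.
- r.goto_joints(angles): joint-space move.
- r.gripper_to(opening, effort=None): finger opening in m; effort is the grip in N (None keeps the last); returns when the fingers have stopped.
- r.sleep(seconds).
- r.solve_ik(position, orientation): joint angles nearest the present ones, or None.
- status.read_state(): the state.
- snapshot(name): name is "scene" or "top"; returns the picture (400x640x3 uint8, blue, green, red); there is no depth.
- camera_params(name): a dict with "intrinsics" (3x3 intrinsics, pixels), "dist" ([k1, k2, p1, p2, k3] as OpenCV has them; the pictures are not rectified), "pose" (4x4, takes a point from camera to world coordinates). Camera axes: x right, y down, z forward; pixel columns grow to the right and rows downward; lengths in m; the calibration is good to about 2 mm. A picture is of the moment at which its call begins. camera_params takes no time and is no camera call.
A pose or a line that the arm cannot do raises r.IKError and nothing moves.
- r.close_job(): hands the job in; it is judged then, once.
The state is a dict: "time": time; "joint_pos": joint angles; "qvel": joint speeds; "joint_torque": joint torques, N m; "tool_pos": TCP position; "orientation": TCP orientation; "wrist_force": force on the tool from outside, world axes, zero at the start; "moment": the same for the moment, N m; "gripper_width": finger opening in m; "gripper_force": force on a finger pad.
Only numpy, scipy, OpenCV 4.12 (cv2) and the standard library are available. Lean on these libraries where they do the work, as an engineer would, in place of code of your own. Each camera call takes 0.05 s, during which the arm holds its last target. There are 200 camera calls.

## Working session

There is one attempt and no reset: what is moved stays moved. The work goes in short steps, each a Python script; the robot and the scene stay as the last script left them, time stands still between calls to the robot, and variables do not carry over. Pictures are saved under pics/ and viewed, at most 10 in all, crops included, and the job is handed in when it is done.

```bash
ls; mkdir -p pics; python3 - <<'E'
from station import r,status,snapshot,camera_params
import cv2,numpy as np
for n in("scene","top"):
    cv2.imwrite(f"pics/{n}0.png",snapshot(n)); c=camera_params(n); print(n,np.round(c["intrinsics"],1).tolist(),c["dist"],np.round(c["pose"],3).tolist())
s=status.read_state(); print(s)
E
```

```text
pics
scene [[437.3, 0.0, 317.9], [0.0, 437.3, 197.6], [0.0, 0.0, 1.0]] [0.03099018 0.         0.         0.         0.        ] [[-0.279, 0.914, -0.295, 0.987], [0.96, 0.266, -0.083, 0.13], [0.003, -0.307, -0.952, 1.409], [0.0, 0.0, 0.0, 1.0]]
top [[384.6, 0.0, 322.6], [0.0, 384.6, 204.2], [0.0, 0.0, 1.0]] [-0.00705025  0.          0.          0.          0.        ] [[-0.019, -0.98, 0.2, 0.346], [-1.0, 0.02, 0.002, 0.018], [-0.006, -0.2, -0.98, 1.282], [0.0, 0.0, 0.0, 1.0]]
{'time': 0.1, 'joint_pos': array([-1.33077361e+00,  1.16439903e-01,  1.44216999e+00, -3.40069054e-06,
        1.58397671e+00, -3.78081088e-02]), 'qvel': array([-1.67160318e-03, -8.85026276e-05,  5.33929250e-04,  3.66360160e-04,
       -2.89884978e-04,  2.82015642e-04]), 'joint_torque': array([ 7.47252725e-04, -7.22894382e+01, -6.23868299e+01,  7.80070410e-02,
        2.27467512e-02, -6.44037323e-05]), 'tool_pos': array([ 0.18507808, -0.64895824,  0.21799541]), 'orientation': array([-3.11034993e+00, -4.34876421e-01,  1.62852726e-04]), 'wrist_force': array([ 0.58690881, -0.00777639, -0.70022402]), 'moment': array([-0.04769501,  0.07382005, -0.00309369]), 'gripper_force': 0.0, 'gripper_width': 0.0930427055362125}
```

View pics/top0.png

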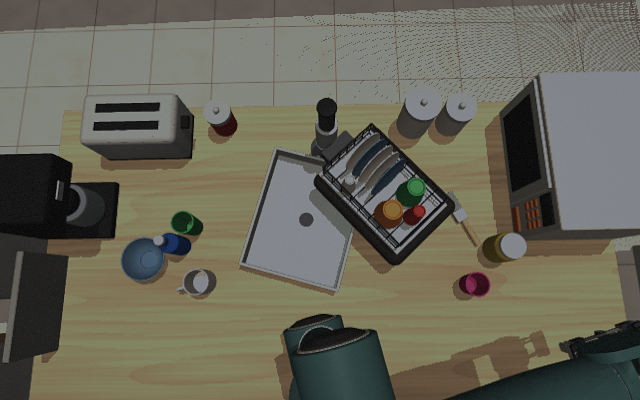

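View pics/scene0.png

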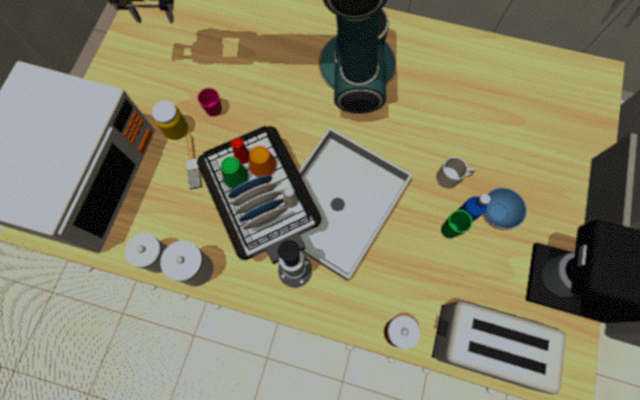

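The rack stands at about (385,195) in the top view, to the right (−y) of the basin. The post top is near (326,105) in top and (290,248) in scene. Jar, cup and brush lie on the −y side, and the space over the +y side is free.

```bash
cat > h.py <<'E'
import numpy as np,cv2
from station import r,status,snapshot,camera_params
C={n:camera_params(n) for n in("scene","top")}
def ray(n,p):
    c=C[n];u=cv2.undistortPoints(np.array([[p]],float),c["intrinsics"],np.array(c["dist"]))[0,0]
    T=np.array(c["pose"]);return T[:3,3],T[:3,:3]@[u[0],u[1],1]
def plane(n,p,z):
    o,d=ray(n,p);return (o+d*(z-o[2])/d[2])
def tri(a,b):
    o1,d1=ray("scene",a);o2,d2=ray("top",b)
    s=np.linalg.lstsq(np.c_[d1,-d2],o2-o1,rcond=None)[0]
    P,Q=o1+s[0]*d1,o2+s[1]*d2;return (P+Q)/2,np.linalg.norm(P-Q)
def proj(n,X):
    c=C[n];M=np.linalg.inv(np.array(c["pose"]))
    return cv2.projectPoints(np.array(X,float).reshape(-1,3),cv2.Rodrigues(M[:3,:3])[0],M[:3,3],c["intrinsics"],np.array(c["dist"]))[0][:,0]
def blob(img,lo,hi):
    m=cv2.inRange(cv2.cvtColor(img,cv2.COLOR_BGR2HSV),lo,hi)
    k,l,s,c=cv2.connectedComponentsWithStats(m);i=1+np.argmax(s[1:,4]);return c[i],s[i,4]
OR=((8,150,60),(20,255,255))
def dish(): return tri(*[blob(snapshot(n),*OR)[0] for n in("scene","top")])
E
python3 - <<'E'
from h import *
I={n:cv2.imread(f"pics/{n}0.png") for n in C}
np.set_printoptions(precision=4,suppress=True)
print("post",tri((290,248),(326,105)))
for k,a,b in(("c1",(332,130),(240,267)),("c",(411,177),(337,291)),):pass
for p in((277,150),(240,267),(337,291)):print("basin top",plane("top",p,.068))
for p in((332,130),(411,177),(348,277)):print("basin scene",plane("scene",p,.068))
for p in((396,264),(453,212)):print("rack top",plane("top",p,.115))
for n in C:print(n,blob(I[n],*OR))
print(tri(blob(I["scene"],*OR)[0],blob(I["top"],*OR)[0]))
a=np.hstack([cv2.resize(I["top"][80:300,220:480],None,fx=1.5,fy=1.5,interpolation=2),cv2.resize(I["scene"][110:330,170:430],None,fx=1.5,fy=1.5,interpolation=2)])
cv2.imwrite("pics/crop.png",np.clip(a*1.8,0,255).astype(np.uint8))
E
```

```text
post (array([0.802 , 0.0068, 0.3464]), np.float64(0.002264420069243105))
basin top [0.7804 0.168  0.068 ]
basin top [0.3986 0.2818 0.068 ]
basin top [ 0.3199 -0.0192  0.068 ]
basin scene [ 0.3267 -0.0081  0.068 ]
basin scene [0.4182 0.2857 0.068 ]
basin scene [0.7893 0.1718 0.068 ]
rack top [ 0.3966 -0.1968  0.115 ]
rack top [ 0.5515 -0.3814  0.115 ]
scene (array([260.8989, 161.1436]), np.int32(613))
top (array([389.322 , 214.7203]), np.int32(472))
(array([ 0.5381, -0.1771,  0.1675]), np.float64(0.00271585713898672))
```

View pics/crop.png

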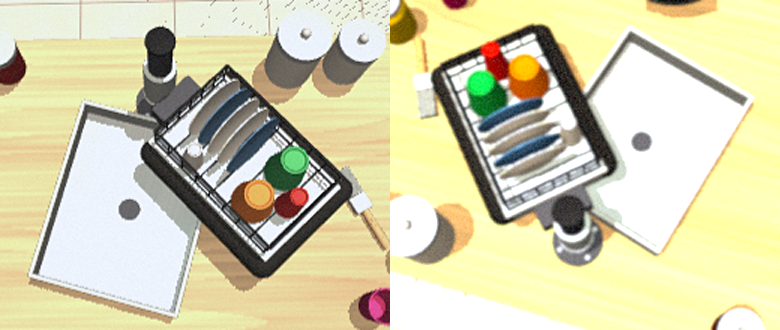

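The crops show the drain at top (306,219) and scene (338,204), which gives the basin centre. The black bumper outline is clear in both views.

```bash
python3 - <<'E'
from h import *
np.set_printoptions(precision=3,suppress=True)
I={n:cv2.GaussianBlur(cv2.imread(f"pics/{n}0.png"),(3,3),0).astype(float).mean(2) for n in C}
dr=tri((338,204),(306,219.3));print("drain",dr)
from scipy.optimize import minimize
r_=np.linspace(.1,.41,40); w=np.linspace(-.1,.1,25)
def rack(x,y,f):
    L=np.r_[np.c_[r_,0*r_+.126],np.c_[r_,0*r_-.126],np.c_[0*w+.432,w]]
    u=np.array([-np.cos(f),np.sin(f)]);t=np.array([np.sin(f),np.cos(f)])
    return np.c_[[x,y]+L[:,:1]*u+L[:,1:]*t,np.full(len(L),.136)]
def cost(p):
    X=rack(*p);return np.mean([cv2.remap(np.minimum(I[n],90).astype(np.float32),proj(n,X).astype(np.float32)[None],None,1).mean() for n in C])
best=min(((cost((x,y,f)),x,y,f) for x in np.arange(.78,.83,.005) for y in np.arange(-.02,.03,.005) for f in np.arange(-.85,-.6,.02)))
print(best)
m=minimize(cost,best[1:],method="Nelder-Mead",options=dict(initial_simplex=np.array(best[1:])+np.r_[np.zeros((1,3)),.004*np.eye(3)]));print(m.x,m.fun)
p=m.x; d=dr[0][:2]-p[:2];print("basin phi via drain",np.arctan2(d[1],-d[0]),np.hypot(*d))
dd=tri((260.9,161.1),(389.3,214.7))[0][:2]-p[:2];print("dish phi,r",np.arctan2(dd[1],-dd[0]),np.hypot(*dd))
for k,a,b in(("canA",(184,257),(424,103)),("canB",(143,249),(460,100)),("mw",(122,95),(530,232)),("jar",(163,113),(514,246)),("cup",(209,96),(478,282)),("soap",(485,200),(158,240)),("tumbler",(461,217),(180,218)),("mug",(452,170),(196,279))):print(k,*tri(a,b))
E
```

```text
drain (array([0.555, 0.078, 0.007]), np.float64(0.0020492427005873877))
(np.float32(25.347979), np.float64(0.805), np.float64(3.469446951953614e-18), np.float64(-0.7299999999999999))
[ 0.804  0.001 -0.732] 25.224384307861328
basin phi via drain 0.2981878703286883 0.26055176993412954
dish phi,r -0.5900617111969387 0.3203739998540619
canA [ 0.881 -0.294  0.183] 0.008932939638099307
canB [ 0.891 -0.41   0.18 ] 0.0019916971016766837
mw [ 0.479 -0.586  0.238] 0.07409537748142932
jar [ 0.444 -0.56   0.107] 0.0021078294314770883
cup [ 0.339 -0.44   0.103] 0.004544819772664146
soap [0.475 0.497 0.179] 7.701984627588864e-05
tumbler [0.541 0.442 0.164] 0.00047522153433252555
mug [0.365 0.408 0.087] 0.006387517757820736
```

```bash
cat >> h.py <<'E'
from scipy.spatial.transform import Rotation as R
POST=np.array([.804,.002]); OFF=.142; TGT=.295
def ut(f): return np.array([-np.cos(f),np.sin(f)]),np.array([np.sin(f),np.cos(f)])
def pos(f,rr,off,z):
    u,t=ut(f);return np.r_[POST+rr*u+off*t,z]
def ori(f,side,flip=1,lean=.17):
    u,t=ut(f);z=np.r_[-np.sin(lean)*side*t,-np.cos(lean)];y=flip*np.r_[u,0]
    return R.from_matrix(np.c_[np.cross(y,z),y,z]).as_rotvec()
def phi():
    P,e=dish();d=P[:2]-POST;return status.read_state()["time"],np.arctan2(d[1],-d[0])-OFF,P[2],e
E
python3 - <<'E'
from h import *
np.set_printoptions(precision=3,suppress=True)
print(phi())
for fl in(1,-1):
  for a in((-.732,-.38,-1),(-.1,.38,1),(.295,.38,1)):
    s=1 if a[2]>0 else -1
    for z in(.1,.36):print(fl,a,z,r.solve_ik(pos(a[0],.385,s*.17,z),ori(a[0],s,fl)))
E
```

```text
(0.2, np.float64(-0.7359601866962826), np.float64(0.16703359711800336), np.float64(0.0017418537182132608))
1 (-0.732, -0.38, -1) 0.1 [-0.595  0.407  1.295  0.041  1.605  1.812]
1 (-0.732, -0.38, -1) 0.36 [-0.595  0.373  0.919  0.045  2.014  1.83 ]
1 (-0.1, 0.38, 1) 0.1 [ 0.373 -0.365  2.079 -0.164  1.475 -2.849]
1 (-0.1, 0.38, 1) 0.36 [ 0.373 -0.402  1.686 -0.173  1.899 -2.921]
1 (0.295, 0.38, 1) 0.1 [ 0.534  0.007  1.758 -0.115  1.503 -2.297]
1 (0.295, 0.38, 1) 0.36 [ 0.534 -0.058  1.4   -0.122  1.923 -2.347]
-1 (-0.732, -0.38, -1) 0.1 [-0.595  0.407  1.295  0.041  1.605 -1.329]
-1 (-0.732, -0.38, -1) 0.36 [-0.595  0.373  0.919  0.045  2.014 -1.311]
-1 (-0.1, 0.38, 1) 0.1 [ 0.373 -0.365  2.079 -0.164  1.475  0.293]
-1 (-0.1, 0.38, 1) 0.36 [ 0.373 -0.402  1.686 -0.173  1.899  0.221]
-1 (0.295, 0.38, 1) 0.1 [ 0.534  0.007  1.758 -0.115  1.503  0.844]
-1 (0.295, 0.38, 1) 0.36 [ 0.534 -0.058  1.4   -0.122  1.923  0.794]
```

```bash
python3 - <<'E'
from h import *
np.set_printoptions(precision=3,suppress=True)
f=-.732;o=ori(f,-1,-1)
r.gripper_to(0.0)
print(status.read_state()["time"])
r.goto(pos(f,.385,-.18,.34),o);print(status.read_state()["time"])
r.line_to(pos(f,.385,-.18,.098),vel=.2)
s=status.read_state();print(s["time"],s["tool_pos"],pos(f,.385,-.18,.098),s["wrist_force"])
a=snapshot("scene")[60:300,100:440];b=snapshot("top")[80:320,260:600]
cv2.imwrite("pics/pre.png",np.clip(np.hstack([a,b])*1.6,0,255).astype(np.uint8));print(phi())
E
```

```text
1.65
3.5917
4.95 [ 0.638 -0.39   0.1  ] [ 0.638 -0.389  0.098] [-0.108  0.496  0.005]
(5.15, np.float64(-0.7306545676390667), np.float64(0.17318289880076598), np.float64(0.005684586438719755))
```

View pics/pre.png

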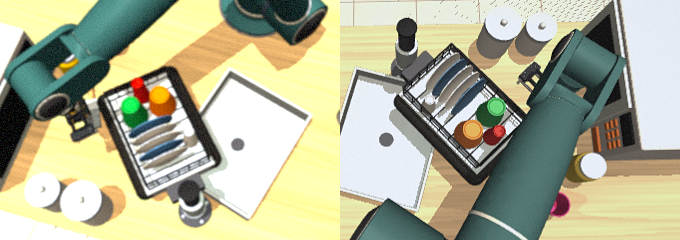

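The closed fingers stand on the −y side of the rack with a small gap to the bumper. The arm is clear of the dishes. Now the push.

```bash
python3 - <<'E'
from h import *
np.set_printoptions(precision=4,suppress=True)
f=-.732
r.line_to(pos(f,.385,-.157,.098),vel=.05)
print(r.line_to(pos(f,.385,-.062,.098),vel=.023))
s=status.read_state();print(s["time"],s["tool_pos"],s["wrist_force"])
print(phi()); 
r.line_to(pos(f,.385,-.10,.098),vel=.1)
print(phi()); r.line_to(pos(f,.385,-.16,.36),vel=.25); print(phi())
E
```

```text
False
10.0417 [ 0.5591 -0.3015  0.098 ] [-0.0995  0.7887 -0.2375]
(10.1417, np.float64(-0.3694457885077781), np.float64(0.16813388888894165), np.float64(0.006979655108868729))
(10.775, np.float64(-0.30495129792034903), np.float64(0.16827741727636614), np.float64(0.005773574670862765))
(12.1, np.float64(-0.17353925223086436), np.float64(0.16910905936278187), np.float64(0.003935181179557917))
```

```bash
python3 - <<'E'
from h import *
np.set_printoptions(precision=4,suppress=True)
o=ori(.26,1,-1)
r.goto(pos(.20,.385,.15,.37),o);print(status.read_state()["time"])
r.line_to(pos(.20,.385,.15,.098),vel=.3)
s=status.read_state();print(s["time"],s["tool_pos"],s["wrist_force"]);print(phi())
E
```

```text
14.3417
15.4 [0.4572 0.2257 0.0995] [ 0.5595  0.0152 -0.5753]
(15.5, np.float64(0.130168847989491), np.float64(0.17146533030995303), np.float64(0.000706244322553316))
```

```bash
python3 - <<'E'
from h import *
np.set_printoptions(precision=4,suppress=True)
r.sleep(.3)
r.line_to(pos(.315,.385,.15,.098),vel=.021)
s=status.read_state();print(s["time"],s["tool_pos"],s["wrist_force"]);print(phi());print(phi())
E
```

```text
18.2083 [0.4844 0.2638 0.098 ] [-0.903   0.9266 -0.2653]
(18.3083, np.float64(0.3123621079167358), np.float64(0.1732733922794304), np.float64(0.001337309464880229))
(18.4083, np.float64(0.31094378697053937), np.float64(0.17286976534935383), np.float64(0.0013514877929166108))
```

```bash
python3 - <<'E'
from h import *
for i in range(3): r.sleep(.25);print(phi(),status.read_state()["wrist_force"].round(2))
E
```

```text
(18.7583, np.float64(0.30662718347195894), np.float64(0.17320131647087644), np.float64(0.0011306931093695732)) [-0.29 -0.67  0.08]
(19.1083, np.float64(0.30230263221337716), np.float64(0.1726436568850186), np.float64(0.0010868684723670226)) [-0.22 -0.37 -0.07]
(19.4583, np.float64(0.2990670529802594), np.float64(0.172428201867188), np.float64(0.0015324091823657796)) [ 0.37 -0.86  0.46]
```

```bash
python3 - <<'E'
from h import *
r.line_to(pos(.315,.385,.19,.098),vel=.06)
L=[phi()]
for i in range(4): r.sleep(.5);L.append(phi())
L=np.array(L);print(L.round(4),np.polyfit(L[:,0],L[:,1],1))
cv2.imwrite("pics/end.png",np.clip(np.hstack([snapshot("scene")[60:300,150:470],snapshot("top")[80:320,200:520]])*1.6,0,255).astype(np.uint8))
E
```

```text
[[2.0375e+01 2.8880e-01 1.7370e-01 1.0000e-03]
 [2.0975e+01 2.8270e-01 1.7240e-01 1.3000e-03]
 [2.1575e+01 2.7690e-01 1.7300e-01 1.5000e-03]
 [2.2175e+01 2.7170e-01 1.7270e-01 9.0000e-04]
 [2.2775e+01 2.6740e-01 1.7310e-01 7.0000e-04]] [-0.00896765  0.47098718]
```

View pics/end.png

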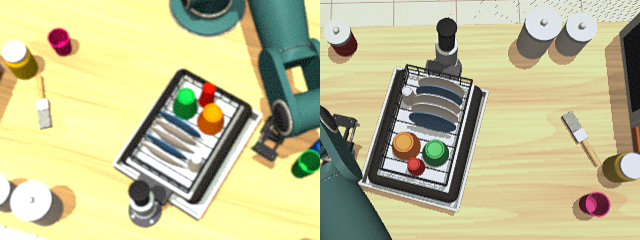

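The picture shows the rack over the basin, with the rim visible on both sides. It is creeping at under 0.009 rad/s and slowing, and the fingers are clear.

```bash
python3 - <<'E'
from h import *
r.sleep(.8);print(phi());print(r.close_job())
E
```

```text
(23.775, np.float64(0.2595735868428576), np.float64(0.17247772143050655), np.float64(0.0005172356777575129))
the job is handed in; nothing more can be done
None
```

The rack stands over the basin, about 0.035 rad (9 mm) off centre and still creeping at under 0.01 rad/s. By my camera measurements it had been untouched for over 3 s when I handed the job in at 23.8 s; no verdict came back.

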